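Gather the coat buttons in the corner of the sorting tray

ROBOT

A 6-joint arm with a two-finger parallel gripper is mounted at the origin on the work surface. World frame = base frame: x ahead of the robot, y to its left, z up, the work surface at z = 0. Lengths are in m, angles in degrees, forces in N, time in s.
With the tool pointing down it reaches from about 0.3 to 0.775 m from the base axis. Payload 14.6 kg.
Tool frame: the origin (TCP) lies midway between the tips of the shut fingers; the grasp point (between the pads) lies 19 mm behind it; z points along the fingers, y is the line along which they close (so a half turn about z gives the same grasp; the last joint's range is limited). The gripper opens to 85 mm and grips with 20 to 120 N. Pads are 22 mm wide; open, the fingers measure 114 mm over their backs; the gripper's body (76 mm by 85 mm) begins 54 mm behind the grasp point. The pads swing forward as they close: fully open they stand 13 mm farther back than shut.
Start: joints at [66.429, 17.183, 87.147, -0, 75.671, -3.816], TCP at [0.186, 0.518, 0.231] pointing down, gripper open.
Joint ranges: [-173.82, 173.82], [-45.26, 126.66], [13.44, 144.39], [-59.66, 239.66], [0, 175.72], [-146.38, 146.38]. Speed limits (degrees/s): [127.2, 127.2, 147.25, 180, 180, 180].

INTERFACE

Orientations are given as a 3x3 rotation matrix whose columns are the frame's x, y, z axes.
In Python, from plant import state, imaging, order, models gives the robot as it stands. The module is installed in compiled form; this text tells all that it offers.
- The arm moves only by the tool step_arm, never from a script. Its argument "targets" is a list of rows, each a list of 3 entries, a list of its own where there are three numbers: the shift along the tool's x, y, z scaled (see below), then the turn, a rotation vector about the tool's x, y, z scaled (see below), then the opening, from 0 (shut) to 1 (fully open). In form: [[[x, y, z], [rx, ry, rz], gripper], ...]. A call has 1 to 12 rows; each row is the pose to reach, as a shift and turn from the pose commanded when the call began, along the tool's axes at that moment, turning the shorter way round; what a row does not reach only later rows make up. The controller multiplies each number of a shift by 15 cm and each number of a turn by 360 degrees. A row lasts 1/8 s, in which the tool goes at most 62.5 mm and 10.7 degrees, less where a joint would pass 70% of its speed; a pose out of reach is approached as far as the arm can. A call with a number of a shift or a turn outside -1 to 1 is refused whole. A call with a gripper value outside its range is refused whole. The fingers move at their own pace and stop on an object; "force" is the grip in N (left out, the last holds). Time passes only in rows, so rows that repeat a pose let the fingers close. It gives the time, the measured TCP pose, the force, the opening and the grip force at its end, in the units of the state.
- state(): the state, without advancing time (a new reading comes with each control period).
- imaging.camera(name): name is "scene" or "side" or "wrist"; returns (picture, depth): 420x560x3 uint8, blue, green, red; 420x560 float32, m along the optical axis (not along the pixel's ray), 0 where there is no reading.
- imaging.calibration(name): a dict with "fov_y" (degrees; the focal length in pixels is half the picture's height over the tangent of half this angle, whatever the lens; pixels are square), "cx", "cy" (the principal point, pixels), "dist" ([k1, k2, p1, p2, k3] as OpenCV has them; the pictures are not rectified), "position" and "attitude" of the camera in the world. Camera axes: x right, y down, z forward; pixel columns grow to the right and rows downward; lengths in m; the calibration is good to about 2 mm. A picture is of the moment at which its call begins: read the wrist's pose just before it. calibration takes no time and is no camera call; for the wrist camera it gives the pose at the moment of the call.
- order.finish_job(): hands the job in; it is judged then, once.
Trained networks look in the newest picture that a camera, given by its name, has taken for a name from the list of things; names that differ only in an ending like _2 or _b are one class to them, and where a whole thing is asked for, a point or a joint stands for the part that bears it (a point fixed in the world has none). Each returns a list of dicts, best first, with "confidence" (0 to 1); they miss things now and then, are a little off and sometimes report something else, mostly with a low value. They report only what shows in the picture. A call takes as long as a camera call.
- models.outline_of(camera, label): "pixels" (420x560 bool, what is visible of it) and "box" ([left, top, width, height] as shares, 0 to 1, of the picture: columns of its width, rows of its height, round what is visible of it).
- models.mark_of(camera, label): "xy" ([column, row] as shares, 0 to 1, of the picture: columns of its width, rows of its height: a listed point, or the origin of a listed thing).
The state is a dict: "time_s": time; "q": joint angles; "joint_velocities": joint speeds; "effort": joint torques, N m; "tool_pos": TCP position; "tool_rot": TCP orientation; "ft_force": force on the tool from outside, world axes, zero at the start; "ft_torque": the same for the moment, N m; "opening": finger opening in m; "grip_force": force on a finger pad.
Only numpy, scipy, OpenCV 4.12 (cv2) and the standard library are available. Lean on these libraries where they do the work, as an engineer would, in place of code of your own. Each camera call takes 0.05 s, during which the arm holds its last target. There are 200 camera calls.

TASK

The white cover of the sorting tray's end compartment is sitting askew with one edge up: press it down so that it sits level in its recess. Then take the tray by its stub handle and raise that corner until the tray slopes at about 35 degrees, keeping the opposite corner resting on the table, so that all four metal buttons slide together into that low corner. Finish while still holding the tray tilted like that, with the cover still in its recess and the tumbler, tape roll and tin left alone.

Things in the scene. Friction and masses are not known exactly. Their poses are not given: they have to be found in the camera images.
- tray: Loose grey plastic sorting tray, 170 x 170 mm outside (x, y), 45 mm high, 0.45 kg, walls and floor 4 mm. Origin: centre of its underside, z up. Main well: x -81 to 25, y -81 to 81 mm; a 4 mm divider, rim high; cover's compartment: x 29 to 81 mm. A stub handle sticks out level from corner (+85, +85), away from the centre; opposite bottom corner: (-85, -85, 0). Smooth: all buttons slide by 30 to 35 degrees of tilt.
- tray_handle (a point): Point to grip on the stub handle: 35 mm out from the tray's corner, in the middle of its section. Handle 14 mm thick (horizontally), 26 mm tall (24 to 50 mm above the tray's underside), 60 mm long, along the line from the opposite corner. Axes as the tray's.
- tray_corner (a point): Inner corner of the main well where the buttons must gather, at floor level: (-81, -81, 4) mm in the tray's frame, diagonally opposite the handle. Axes as the tray's.
- tray_recess (a point): Where the cover's origin lies when seated: middle of the compartment, on its side ledges (10 and 16 mm wide), (55, 0, 39) mm in the tray's frame, 6 mm below the rim. The recess is 52 x 162 mm (x, y). Axes as the tray's.
- cover: Loose white cover: 46 x 156 mm plate (x, y), 5 mm thick, 80 g, with an upright bar grip in its middle, 12 mm thick (x), 40 long (y), 25 tall. Origin: centre of the plate's underside, z up. 3 mm to spare all round in the recess. At first it leans about 8 degrees: its -x long edge is up on the divider, the other on the ledge; it must also shift about 8 mm in the tray's +x to drop in. Not fastened.
- button0: Round brass coat button, one of four alike, 28 mm across, 6 mm thick, 18 g, lying in the tray's main well. Origin: centre of its underside.
- button1: Round brass coat button, one of four alike, 28 mm across, 6 mm thick, 18 g, lying in the tray's main well. Origin: centre of its underside.
- button2: Round brass coat button, one of four alike, 28 mm across, 6 mm thick, 18 g, lying in the tray's main well. Origin: centre of its underside.
- button3: Round brass coat button, one of four alike, 28 mm across, 6 mm thick, 18 g, lying in the tray's main well. Origin: centre of its underside.
- tumbler: Bystander: steel tumbler, 72 mm across, 150 mm tall. Origin: centre of its underside.
- tape: Bystander: roll of tape lying flat, 84 mm across, 22 mm high. Origin: centre of its underside.
- tin: Bystander: yellow rounded sewing tin, 87 x 57 mm, 40 mm high. Origin: centre of its underside.

How it is judged:
By the outcome, as a careful person would: the job done as asked, in the order asked, and still so for the second after the job is handed in, while the arm keeps its last pose, push and grip.
It also fails if it takes over 54 s, if anything falls off the work surface, if the arm or the gripper's body presses on something with over 40 N, if the wrist force passes 120 N, or if a joint passes its speed limit or range.

## Working session

There is one attempt and no reset: what is moved stays moved. The work goes in short steps, Python scripts to look and compute and a tool call to move; the robot and the scene stay as the last step left them, time stands still between calls to the robot, and variables do not carry over. Pictures are saved under pics/ and viewed, at most 10 in all, crops included, and the job is handed in when it is done.

Besides the shell and the picture viewer there is one more tool, called after "Request:" as name(argument=value, ...) on one line, values as JSON. step_arm: Moves the arm, as the interface text tells. Its arguments: {"type":"object","properties":{"targets":{"type":"array"},"force":{"type":"number"}},"required":["targets"]}

```bash
mkdir -p pics
cat > h.py <<'E'
import numpy as np, cv2
from plant import state, imaging, order, models
def cal(n):
    c=imaging.calibration(n); f=210/np.tan(np.radians(c["fov_y"]/2))
    K=np.array([[f,0,c["cx"]],[0,f,c["cy"]],[0,0,1]]); return K,np.array(c["dist"],float),np.array(c["position"]),np.array(c["attitude"])
def pts(n,uv,d):
    K,D,p,R=cal(n); uv=np.array(uv,float).reshape(-1,1,2)
    r=cv2.undistortPoints(uv,K,D).reshape(-1,2)
    c=np.c_[r,np.ones(len(r))]*np.array(d).reshape(-1,1)
    return c@R.T+p
def ray(n,uv,z):
    K,D,p,R=cal(n); r=cv2.undistortPoints(np.array(uv,float).reshape(-1,1,2),K,D).reshape(-1,2)
    v=np.c_[r,np.ones(len(r))]@R.T
    return p+v*((z-p[2])/v[:,2:])
def proj(n,P):
    K,D,p,R=cal(n); c=(np.atleast_2d(P)-p)@R
    return cv2.projectPoints(c,np.zeros(3),np.zeros(3),K,D)[0].reshape(-1,2)
E
python3 - <<'E'
from h import *
np.set_printoptions(precision=4,suppress=True)
s=state(); print(s["time_s"],s["tool_pos"],s["tool_rot"])
ims=[]
for n in["scene","side"]:
    im,d=imaging.camera(n); cv2.imwrite(f"pics/{n}0.png",im); np.save(f"{n}0.npy",d); print(n,cal(n)[2])
    for l in["tray","tray_handle","tray_corner","tray_recess","cover","button0","tumbler","tape","tin"]:
        for m in models.mark_of(n,l)[:4]:
            uv=np.array(m["xy"])*[560,420]; u,v=np.clip(uv.astype(int),0,[559,419]); 
            print(l,round(m["confidence"],2),uv,pts(n,uv,d[v,u])[0])
print(state()["time_s"])
E
```

```text
0.0 [0.1858 0.5174 0.2307] [[-0.9412  0.338  -0.0005]
 [ 0.338   0.9412 -0.0011]
 [ 0.0001 -0.0012 -1.    ]]
scene [ 1.0839 -0.6234  0.6872]
tray 0.7 [214.48  242.508] [ 0.5694 -0.1252  0.0474]
tray_handle 0.98 [276.584 221.508] [0.6347 0.0091 0.0485]
tray_corner 0.66 [160.384 253.008] [ 0.4588 -0.185   0.0001]
tray_recess 0.66 [227.304 236.502] [ 0.5832 -0.0994  0.0533]
tray_recess 0.37 [125.328 322.182] [ 0.5734 -0.3658  0.0336]
cover 0.89 [225.008 234.906] [ 0.5841 -0.1069  0.0637]
button0 0.55 [204.12  224.616] [ 0.4734 -0.0603  0.0055]
button0 0.53 [214.424 241.584] [ 0.5677 -0.1235  0.048 ]
button0 0.46 [215.488 227.304] [ 0.4974 -0.0475  0.0006]
button0 0.26 [124.824 319.914] [ 0.5754 -0.3665  0.0422]
tumbler 0.92 [124.376 319.494] [ 0.5744 -0.3666  0.0427]
tape 0.88 [243.88  326.886] [ 0.7312 -0.2277 -0.0035]
tape 0.56 [226.184 239.82 ] [ 0.5833 -0.1036  0.0469]
tin 0.95 [319.984 150.99 ] [0.542  0.3486 0.0391]
side [ 0.2642 -0.6908  0.9736]
tray 0.95 [280.896 279.09 ] [ 0.526  -0.1049  0.0119]
tray_handle 0.65 [299.208 220.794] [0.626  0.0036 0.0541]
tray_corner 0.79 [262.696 318.99 ] [ 0.4462 -0.1818  0.0107]
tray_recess 0.97 [301.224 259.98 ] [ 0.5742 -0.1108  0.0658]
cover 0.75 [300.608 259.308] [ 0.5737 -0.1088  0.0662]
button0 0.67 [259.504 263.088] [ 0.4987 -0.0437  0.0144]
button0 0.59 [247.912 272.286] [ 0.4649 -0.0527  0.009 ]
button0 0.54 [277.2   275.898] [ 0.522  -0.0931  0.0118]
button0 0.47 [294.616 300.3  ] [ 0.5225 -0.1837  0.0378]
tumbler 0.78 [338.52 367.71] [ 0.5158 -0.3829  0.0976]
tape 0.75 [384.608 289.884] [ 0.7317 -0.229   0.0015]
tin 0.78 [204.624 156.114] [0.5025 0.3588 0.0237]
tin 0.21 [384.608 290.388] [ 0.731  -0.2301  0.0014]
1.0
```

Run:
```python
from h import *
a=cv2.imread("pics/side0.png")[180:360,180:400]; cv2.imwrite("pics/a.png",cv2.resize(a,None,fx=3.3,fy=3.3,interpolation=cv2.INTER_CUBIC))
```

```text
(no output)
```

View pics/a.png

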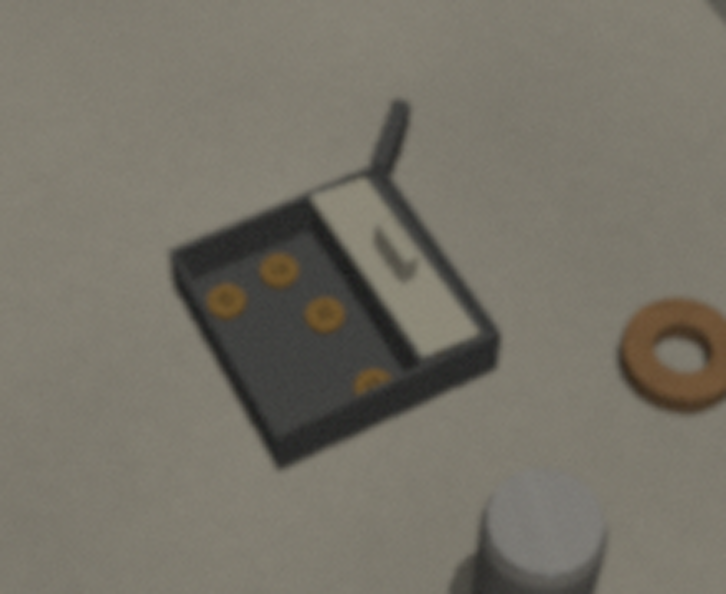

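View pics/scene0.png

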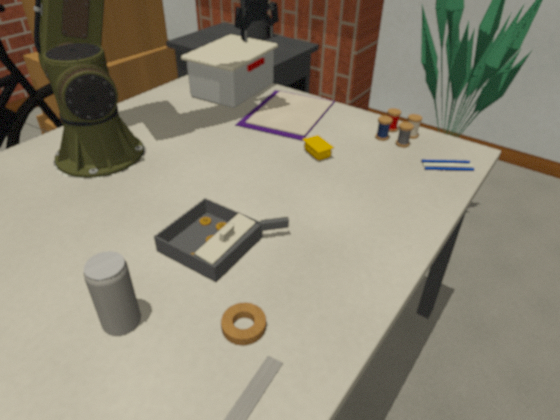

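```bash
cat >> h.py <<'E'
from scipy.optimize import least_squares
def fit(obs):  # obs: list of (cam, uv array, tray pts mm) ; returns x,y,yaw
    def res(q):
        c,s=np.cos(q[2]),np.sin(q[2]); R=np.array([[c,-s,0],[s,c,0],[0,0,1]])
        return np.concatenate([(proj(n,np.array(P)/1e3@R.T+[q[0],q[1],0])-uv).ravel() for n,uv,P in obs])
    r=least_squares(res,[.525,-.105,0.]); return r.x,r.fun
def row(pos,R):
    "shift (units) and turn (units) from current commanded ~ measured pose"
    s=state(); R0=np.array(s["tool_rot"]); 
    t=R0.T@(np.array(pos)-s["tool_pos"])/.15; rv=cv2.Rodrigues(R0.T@R)[0].ravel()/(2*np.pi)
    return t.round(4),rv.round(5)
E
python3 - <<'E'
from h import *
np.set_printoptions(precision=4,suppress=True)
P=[[-85,85,45],[-85,-85,45],[-85,-85,0],[85,-85,45],[85,85,45]]
uv=np.array([[172,252],[280,437],[280,467],[499,335],[376,170]])/3.3+180-.35
h=np.array([[299.2,220.8]])
q,r=fit([("side",uv,P),("side",h,[[85+24.7,85+24.7,37]]),("scene",np.array([[276.58,221.5]]),[[109.7,109.7,37]])])
print(q,np.degrees(q[2]),r)
# view pose: above tray, tool down, keep yaw
s=state(); K,D,p,R=cal("wrist"); R0=np.array(s["tool_rot"])
print("cam in tool",R0.T@(p-s["tool_pos"]),R0.T@R)
print(row([.56,-.08,.30],R0))
E
```

```text
[ 0.5278 -0.0975  0.0551] 3.1556846094833353 [-1.2877  0.0772 -0.8785  0.6906 -0.1026  1.9042  0.8863 -0.4616  0.978
 -2.1878 -0.811  -0.2303  0.9994  1.3072]
cam in tool [ 0.068   0.0004 -0.1423] [[-0.0003 -0.9633 -0.2683]
 [ 1.     -0.0003 -0.    ]
 [-0.     -0.2683  0.9633]]
(array([-3.6938, -2.9067, -0.458 ]), array([0., 0., 0.]))
```

Request:
step_arm(targets=[[[-0.9, -0.715, -0.1], [0, 0, 0], 1], [[-0.9, -0.715, -0.1], [0, 0, 0], 1], [[-0.9, -0.715, -0.1], [0, 0, 0], 1]])

```text
time_s: 1.38
tool_pos: [0.2775, 0.3692, 0.2466]
tool_rot: [[-0.941, 0.338, 0.0], [0.338, 0.941, 0.0], [-0.0, 0.0, -1.0]]
ft_force: [0.2, 0.8, 0.5]
opening: 0.0854
grip_force: 0.0
```

Request:
step_arm(targets=[[[-0.9, -0.715, -0.1], [0, 0, 0], 1], [[-0.9, -0.715, -0.1], [0, 0, 0], 1], [[-0.9, -0.715, -0.1], [0, 0, 0], 1]])

```text
time_s: 1.75
tool_pos: [0.3684, 0.2225, 0.2618]
tool_rot: [[-0.941, 0.339, 0.001], [0.339, 0.941, 0.0], [-0.001, 0.001, -1.0]]
ft_force: [0.5, 1.0, 0.7]
opening: 0.0852
grip_force: 0.0
```

Request:
step_arm(targets=[[[-0.9, -0.715, -0.1], [0, 0, 0], 1], [[-0.9, -0.715, -0.1], [0, 0, 0], 1], [[-0.9, -0.715, -0.1], [0, 0, 0], 1]])

```text
time_s: 2.12
tool_pos: [0.4592, 0.0757, 0.2767]
tool_rot: [[-0.941, 0.339, 0.001], [0.339, 0.941, -0.0], [-0.001, 0.0, -1.0]]
ft_force: [0.3, 0.4, -0.7]
opening: 0.0853
grip_force: 0.0
```

Request:
step_arm(targets=[[[-0.9, -0.715, -0.1], [0, 0, 0.186], 0.5], [[-0.9, -0.715, -0.1], [0, 0, 0.186], 0.5], [[-0.9, -0.715, -0.1], [0, 0, 0.186], 0.5], [[-0.9, -0.715, -0.1], [0, 0, 0.186], 0.5], [[-0.9, -0.715, -0.1], [0, 0, 0.186], 0.5], [[-0.9, -0.715, -0.1], [0, 0, 0.186], 0.5], [[-0.9, -0.715, -0.1], [0, 0, 0.186], 0.5], [[-0.9, -0.715, -0.1], [0, 0, 0.186], 0.5]])

```text
time_s: 3.12
tool_pos: [0.5491, -0.0687, 0.2913]
tool_rot: [[-0.058, 0.998, -0.0], [0.998, 0.058, 0.0], [0.0, -0.0, -1.0]]
ft_force: [-0.0, -0.3, 0.0]
opening: 0.0429
grip_force: 0.0
```

Run:
```python
from h import *
np.set_printoptions(precision=4,suppress=True)
s=state(); print(s["time_s"],s["tool_pos"],s["tool_rot"],s["q"])
n="wrist"; im,d=imaging.camera(n); cv2.imwrite("pics/w0.png",im); np.save("w0.npy",d)
for l in["tray","tray_handle","tray_corner","tray_recess","cover"]:
    for m in models.mark_of(n,l)[:2]:
        uv=np.array(m["xy"])*[560,420]; u,v=np.clip(uv.astype(int),0,[559,419]); print(l,round(m["confidence"],2),uv,pts(n,uv,d[v,u])[0])
for l in["cover","tray"]:
    for m in models.outline_of(n,l)[:1]:
        np.save(f"m_{l}.npy",m["pixels"]); print(l,m["confidence"],m["box"])
```

```text
3.125 [ 0.5491 -0.0687  0.2913] [[-0.0577  0.9983 -0.    ]
 [ 0.9983  0.0577  0.    ]
 [ 0.     -0.     -1.    ]] [-10.9196  15.4153  81.4435   0.0019  83.1427 -14.2286]
tray 0.66 [261.576 191.184] [ 0.5321 -0.0922  0.0101]
tray 0.33 [392.28  288.498] [ 0.7325 -0.2306 -0.0002]
tray_handle 0.94 [347.424 107.016] [0.6258 0.0187 0.0481]
tray_corner 0.79 [199.696 250.908] [ 0.4511 -0.1796  0.0179]
tray_recess 0.58 [297.304 199.206] [ 0.5754 -0.0855  0.0734]
cover 0.95 [294.224 199.92 ] [ 0.572  -0.0869  0.0717]
cover 0.39 [261.296 349.104] [ 0.5434 -0.3187  0.0362]
cover 0.9 [0.4909, 0.3219, 0.0691, 0.2993]
tray 0.88 [0.3279, 0.2014, 0.3336, 0.4205]
```

View pics/w0.png

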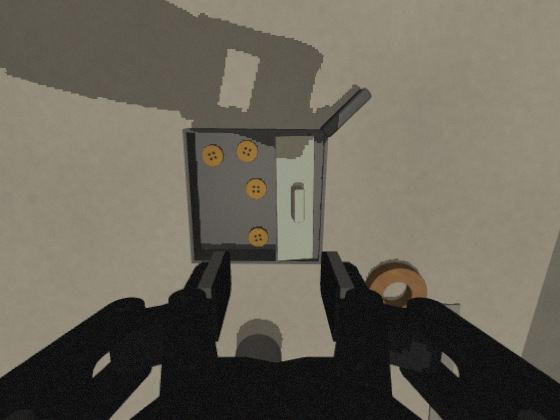

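Run:
```python
from h import *
np.set_printoptions(precision=4,suppress=True)
P=[[-85,85,45],[85,85,45],[85,-85,45],[-85,-85,45]]
uvw=np.array([[184,129],[327.5,128.5],[323,263.],[191.5,263]])
q,r=fit([("wrist",uvw,P)]); print("wrist",q,np.degrees(q[2]),r)
q2,r=fit([("wrist",uvw,P),("wrist",np.array([[347.4,107]]),[[109.7,109.7,37]])]); print(q2,r)
d=np.load("w0.npy"); v,u=np.mgrid[120:275,175:380]; X=pts("wrist",np.c_[u.ravel(),v.ravel()],d[v,u].ravel())
c,s=np.cos(q[2]),np.sin(q[2]); T=(X-[q[0],q[1],0])@np.array([[c,-s,0],[s,c,0],[0,0,1]])*1e3
m=(abs(T[:,2]-70)<8)&(abs(T[:,0]-55)<25)&(abs(T[:,1])<40)
print("bar top tray",T[m].mean(0),T[m].min(0),T[m].max(0),m.sum())
pl=(abs(T[:,1])<65)&(abs(T[:,1])>28)&(T[:,0]>30)&(T[:,0]<66)&(T[:,2]>36)&(T[:,2]<56)
A=np.c_[T[pl][:,:2],np.ones(pl.sum())]; co=np.linalg.lstsq(A,T[pl][:,2],rcond=None)[0]; print("plane",co,np.degrees(np.arctan(co[:2])),A@co@np.ones(len(A))/len(A))
h=(T[:,0]>92)&(T[:,1]>92)&(T[:,2]>40); w=T[h]; print("handle",w.mean(0),np.median(w[:,2]),np.median(w[:,0]-w[:,1]),len(w))
```

```text
wrist [ 0.5277 -0.0959  0.0561] 3.2164617020876007 [-1.6864 -0.5     1.2108  0.308  -0.2814  0.2629  0.8232  0.1448]
[ 0.5271 -0.0961  0.0589] [-2.3466 -0.1049  0.5232  0.2829 -0.5286  0.2414  0.5974  0.4604  1.7686
 -0.457 ]
bar top tray [49.66    1.2123 70.7575] [ 43.5438 -19.4146  62.1079] [56.5327 19.837  74.0206] 388
plane [-0.1436  0.0009 53.7229] [-8.1696  0.0511] 46.84644599506246
handle [98.1414 93.7331 49.2008] 49.18927948926871 4.122664207171759 32
```

```bash
cat >> h.py <<'E'
from scipy.spatial.transform import Rotation as Ro
O=np.array([.5275,-.096,0]); Y=np.radians(3.25); RT=Ro.from_euler('z',Y).as_matrix()
R_c=RT@np.array([[0,1,0],[1,0,0],[0,0,-1.]])  # tool down, y along tray x
def tw(p): return O+RT@(np.array(p)/1e3)
E
python3 - <<'E'
from h import *
R=RT@Ro.from_euler('y',8.2,degrees=True).as_matrix()@RT.T@R_c
tip=tw([46.9,.5,50.2]); print(row(tip-R[:,2]*.05,R), row(tip,R), tip)
E
```

```text
(array([-0.1708,  0.2057,  1.2773]), array([2.278e-02, 1.000e-05, 1.400e-04])) (array([-0.1707,  0.1582,  1.6072]), array([2.278e-02, 1.000e-05, 1.400e-04])) [ 0.57429622 -0.09284191  0.0502    ]
```

Request:
step_arm(targets=[[[-0.171, 0.206, 0.99], [0.0228, 0, 0], 0.3], [[-0.171, 0.206, 0.99], [0.0228, 0, 0], 0.3], [[-0.171, 0.206, 0.99], [0.0228, 0, 0], 0.3], [[-0.171, 0.206, 0.99], [0.0228, 0, 0], 0.3]])

```text
time_s: 4.03
tool_pos: [0.5807, -0.0925, 0.1408]
tool_rot: [[-0.057, 0.988, -0.147], [0.998, 0.057, -0.007], [0.001, -0.147, -0.989]]
ft_force: [0.6, -0.3, 0.3]
opening: 0.0257
grip_force: 0.0
```

Run:
```python
from h import *
R=RT@Ro.from_euler('y',8.2,degrees=True).as_matrix()@RT.T@R_c
tip=tw([46.9,.5,50.2]); print(row(tip,R), state()["opening"],state()["tool_pos"])
```

```text
(array([-6.000e-04,  4.620e-02,  6.035e-01]), array([-0.00066, -0.00016,  0.00011])) 0.02572174363294891 [ 0.58071006 -0.09248612  0.14076121]
```

Request:
step_arm(targets=[[[0, 0.046, 0.2], [0, 0, 0], 0.3], [[0, 0.046, 0.4], [0, 0, 0], 0.3], [[0, 0.046, 0.5], [0, 0, 0], 0.3], [[0, 0.046, 0.56], [0, 0, 0], 0.3], [[0, 0.046, 0.6], [0, 0, 0], 0.3], [[0, 0.046, 0.6], [0, 0, 0], 0.3]])

```text
time_s: 4.78
tool_pos: [0.5756, -0.0929, 0.0531]
tool_rot: [[-0.057, 0.988, -0.142], [0.998, 0.057, -0.008], [-0.0, -0.142, -0.99]]
ft_force: [0.8, -0.1, 0.5]
opening: 0.0253
grip_force: 0.0
```

Request:
step_arm(targets=[[[0, 0, 0], [0, 0, 0], 0], [[0, 0, 0], [0, 0, 0], 0], [[0, 0, 0], [0, 0, 0], 0], [[0, 0, 0], [0, 0, 0], 0]], force=30)

```text
time_s: 5.28
tool_pos: [0.5758, -0.0929, 0.0534]
tool_rot: [[-0.057, 0.988, -0.141], [0.998, 0.057, -0.008], [-0.0, -0.142, -0.99]]
ft_force: [-0.2, 0.2, 6.2]
opening: 0.0115
grip_force: 33.5
```

Run:
```python
from h import *
np.set_printoptions(precision=4,suppress=True)
s=state(); t=RT.T@(np.array(s["tool_pos"])-O)*1e3; print(s["time_s"],"tip tray",t,"mid grip", s["opening"],s["grip_force"],s["ft_force"])
# level, shift +x by 8: cover seated origin (55,0,39)+1; tip local 8 above underside -> level tip
R=R_c; print("to seat +4 up",row(tw([56,0,39+8.2+5]),R),"seat",row(tw([56,0,39+8.2]),R))
```

```text
5.275 tip tray [48.3966  0.3501 53.3633] mid grip 0.011544574384926997 33.52849245071411 [-0.1557  0.2151  6.1763]
to seat +4 up (array([-0.0024,  0.0513,  0.0005]), array([-0.0226,  0.0001,  0.0001])) seat (array([-0.0024,  0.056 ,  0.0335]), array([-0.0226,  0.0001,  0.0001]))
```

Request:
step_arm(targets=[[[0, 0, -0.03], [0, 0, 0], 0], [[0, 0.022, -0.03], [-0.0113, 0, 0], 0], [[0, 0.045, -0.025], [-0.0226, 0, 0], 0], [[0, 0.045, -0.025], [-0.0226, 0, 0], 0], [[0, 0.045, -0.025], [-0.0226, 0, 0], 0]])

```text
time_s: 5.9
tool_pos: [0.5827, -0.0924, 0.0556]
tool_rot: [[-0.057, 0.998, -0.003], [0.998, 0.057, -0.0], [-0.0, -0.003, -1.0]]
ft_force: [0.6, 0.1, -1.3]
opening: 0.011
grip_force: 32.6
```

Run:
```python
from h import *
np.set_printoptions(precision=4,suppress=True)
s=state(); t=RT.T@(np.array(s["tool_pos"])-O)*1e3; print(s["time_s"],"tip tray",t, s["opening"],s["grip_force"],s["ft_force"])
print(row(tw([55,0,50]),R_c))
im,d=imaging.camera("side"); K=cv2.resize(im[200:330,220:360],None,fx=4,fy=4,interpolation=cv2.INTER_CUBIC); cv2.imwrite("pics/s1.png",K)
```

```text
5.9 tip tray [55.2743  0.4404 55.5886] 0.01104193110047075 32.61542201042175 [ 0.5744  0.1148 -1.3067]
(array([-0.0029, -0.0017,  0.0373]), array([-0.0004,  0.    ,  0.0001]))
```

View pics/s1.png

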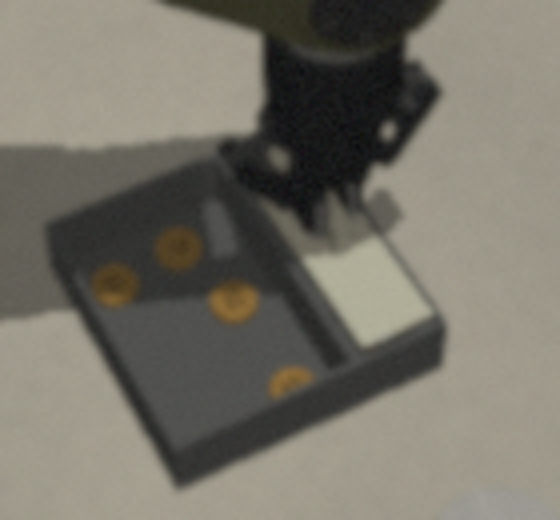

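The side view shows the cover held by its bar, level above the recess, with the divider's top now exposed (crop ≈ (330,340)). I'll lower it now.

Request:
step_arm(targets=[[[0, 0, 0.013], [0, 0, 0], 0], [[0, 0, 0.026], [0, 0, 0], 0], [[0, 0, 0.04], [0, 0, 0], 0], [[0, 0, 0.04], [0, 0, 0], 0]])

```text
time_s: 6.45
tool_pos: [0.5827, -0.0924, 0.0502]
tool_rot: [[-0.057, 0.998, -0.001], [0.998, 0.057, -0.0], [-0.0, -0.001, -1.0]]
ft_force: [-4.2, 1.7, 8.3]
opening: 0.0114
grip_force: 34.0
```

Request:
step_arm(targets=[[[0, 0, 0.007], [0, 0, 0], 0], [[0, 0, 0.013], [0, 0, 0], 0], [[0, 0, 0.013], [0, 0, 0], 0]])

```text
time_s: 6.82
tool_pos: [0.5829, -0.0924, 0.0501]
tool_rot: [[-0.057, 0.998, -0.0], [0.998, 0.057, -0.0], [-0.0, -0.0, -1.0]]
ft_force: [-14.9, 3.7, 30.0]
opening: 0.0111
grip_force: 36.9
```

Request:
step_arm(targets=[[[0, 0, -0.015], [0, 0, 0], 0.3], [[0, 0, -0.015], [0, 0, 0], 0.3], [[0, 0, -0.015], [0, 0, 0], 0.3], [[0, 0, -0.35], [0, 0, 0], 0.3], [[0, 0, -0.99], [0, 0, 0], 0.3], [[0, 0, -0.99], [0, 0, 0], 0.3], [[0, 0, -0.99], [0, 0, 0], 0.3]])

```text
time_s: 7.7
tool_pos: [0.5837, -0.0926, 0.1986]
tool_rot: [[-0.057, 0.998, 0.003], [0.998, 0.057, -0.001], [-0.001, 0.003, -1.0]]
ft_force: [-0.9, -0.1, -1.4]
opening: 0.0255
grip_force: 0.0
```

Run:
```python
from h import *
np.set_printoptions(precision=4,suppress=True)
n="wrist"; s=state(); print(s["tool_pos"])
im,d=imaging.camera(n); cv2.imwrite("pics/w1.png",im)
v,u=np.mgrid[40:400,120:500]; dd=d[v,u].ravel(); X=pts(n,np.c_[u.ravel(),v.ravel()],dd)
T=(X-O)@RT*1e3; T=T[dd>0]
print("extent rim", [np.percentile(T[(abs(T[:,2]-44)<4)&(abs(T[:,:2])<95).all(1)],q,0) for q in(1,99)])
pl=(abs(T[:,1])<70)&(abs(T[:,1])>26)&(T[:,0]>36)&(T[:,0]<74)&(T[:,2]>34)&(T[:,2]<56)
A=np.c_[T[pl][:,:2]-[55,0],np.ones(pl.sum())]; co=np.linalg.lstsq(A,T[pl][:,2],rcond=None)[0]; print("plane",np.degrees(np.arctan(co[:2])),co[2],pl.sum())
b=(T[:,2]>60)&(T[:,2]<80)&(abs(T[:,0]-55)<25)&(abs(T[:,1])<35); print("bar",T[b].mean(0),b.sum())
for l in["tray_handle","tray_corner","tray_recess","cover"]:
    for m in models.mark_of(n,l)[:1]:
        uv=np.array(m["xy"])*[560,420]; a,b=uv.astype(int); print(l,m["confidence"],uv,(pts(n,uv,d[b,a])[0]-O)@RT*1e3)
```

```text
[ 0.5837 -0.0926  0.1986]
extent rim [array([-86.3942, -84.0021,  40.1292]), array([87.8737, 88.5829, 47.3434])]
plane [-0.2375  0.0833] 41.42792497836192 3688
bar [54.9094  1.0547 66.0827] 626
tray_handle 0.7 [338.016  73.29 ] [106.8282 106.2699  47.2555]
tray_corner 0.75 [336.112  71.988] [105.0103 107.485   45.7225]
cover 0.56 [274.904 194.082] [54.3009  8.1878 65.2468]
```

View pics/w1.png

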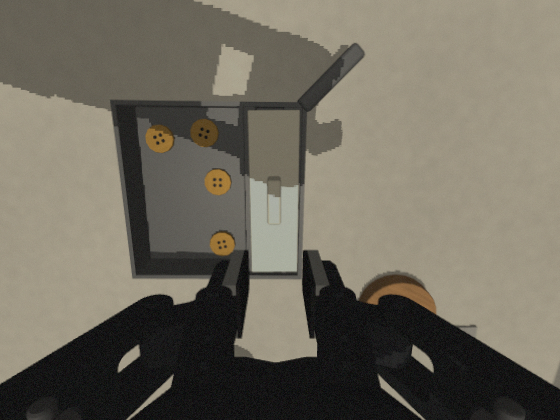

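The cover now lies level between divider and wall (plate x-pixels 247–300), tilt 0.2°, bar at recess centre; handle runs from (305,103) to (361,48).

Run:
```python
from h import *
np.set_printoptions(precision=4,suppress=True)
P=[[-85,85,45],[85,-85,45],[-85,-85,45]]
uv=np.array([[112,101],[299.,277],[133,278]])
k=85+60/2**.5; hd=(np.array([[361,49.]]),[[k,k,49]])
q,r=fit([("wrist",uv,P),("wrist",)+hd]); print(q,np.degrees(q[2]),r)
# top-surface dark handle centroid line by ray at z=.05
for p in([361,49],[338,71.5],[306,104]): print((ray("wrist",[p],.05)[0]-O)@RT*1e3)
d=RT@np.array([1,1,0])/2**.5; ty=np.array([d[1],-d[0],0]); tz=np.array([0,0,-1.]); R=np.c_[np.cross(ty,tz),ty,tz]
g=85+35/2**.5; tip=tw([g,g,37-19]); print(R,tip); print(row(tip+[0,0,.12],R),row(tip,R))
```

```text
[ 0.5245 -0.0964  0.0462] 2.649061913926539 [-3.6174 -1.6738  2.9033  5.2022 -2.4018  2.5415  3.0511 -2.6514]
[123.218  123.7319  50.    ]
[105.7821 107.2725  50.    ]
[80.3543 82.2422 50.    ]
[[ 0.6659  0.7461  0.    ]
 [ 0.7461 -0.6659  0.    ]
 [ 0.      0.     -1.    ]] [0.6309 0.0198 0.018 ]
(array([0.7274, 0.3669, 0.3759]), array([-0.0006,  0.0001,  0.1251])) (array([0.7269, 0.3698, 1.1759]), array([-0.0006,  0.0001,  0.1251]))
```

Request:
step_arm(targets=[[[0.727, 0.367, 0.2], [0, 0, 0.125], 0.6], [[0.727, 0.367, 0.2], [0, 0, 0.125], 0.6], [[0.727, 0.367, 0.2], [0, 0, 0.125], 0.6], [[0.727, 0.367, 0.2], [0, 0, 0.125], 0.6], [[0.727, 0.367, 0.2], [0, 0, 0.125], 0.6], [[0.727, 0.367, 0.2], [0, 0, 0.125], 0.6], [[0.727, 0.367, 0.2], [0, 0, 0.125], 0.6]])

```text
time_s: 8.82
tool_pos: [0.6313, 0.0196, 0.1654]
tool_rot: [[0.665, 0.747, -0.002], [0.747, -0.665, -0.0], [-0.001, -0.002, -1.0]]
ft_force: [0.1, -0.4, 0.0]
opening: 0.051
grip_force: 0.0
```

Run:
```python
from h import *
np.set_printoptions(precision=4,suppress=True)
s=state(); print(s["tool_pos"],s["q"],s["time_s"])
im,d=imaging.camera("wrist"); cv2.imwrite("pics/w2.png",im)
for l in["tray_handle","tray_corner"]:
    for m in models.mark_of("wrist",l)[:2]:
        uv=np.array(m["xy"])*[560,420]; z={"tray_handle":.037,"tray_corner":.004}[l]; print(l,m["confidence"],uv,(ray("wrist",uv,z)[0]-O)@RT*1e3)
print(s["tool_pos"]-np.array(state()["tool_pos"]))
print(proj("wrist",[tw([a,b,45]) for a,b in[(-85,85),(85,85),(85,-85),(-85,-85)]]+[tw([127,127,50]),tw([85,85,50])]))
```

```text
[0.6313 0.0196 0.1654] [-1.545  30.8177 76.9196 -0.0057 72.3823 40.1068] 8.825
tray_handle 0.7 [278.712 204.582] [110.8426 106.3681  37.    ]
[-0.0001 -0.     -0.0004]
[[149.8584 361.0979]
 [274.9746 244.0618]
 [400.0584 361.5819]
 [274.8258 457.7132]
 [275.0055 177.3715]
 [274.9597 246.2242]]
```

View pics/w2.png

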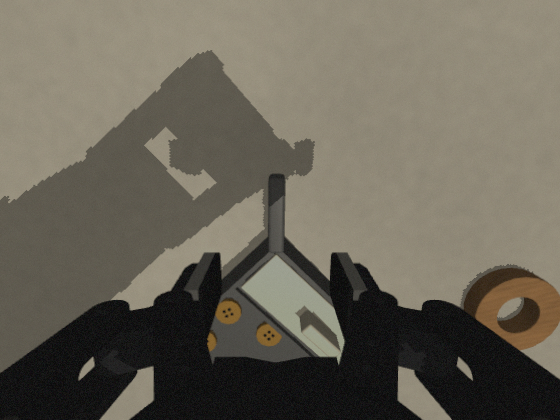

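The handle lies vertically at column 277 (rows 175–252), within ~1 mm of my prediction. Descending onto it.

Request:
step_arm(targets=[[[0, 0.006, 0.4], [0, 0, 0], 0.6], [[0, 0.006, 0.7], [0, 0, 0], 0.6], [[0, 0.006, 0.9], [0, 0, 0], 0.6], [[0, 0.006, 0.98], [0, 0, 0], 0.6], [[0, 0.006, 0.98], [0, 0, 0], 0.6], [[0, 0.006, 0.98], [0, 0, 0], 0.6]])

```text
time_s: 9.72
tool_pos: [0.6328, 0.019, 0.0205]
tool_rot: [[0.665, 0.746, 0.001], [0.746, -0.665, -0.0], [0.001, 0.001, -1.0]]
ft_force: [0.6, -1.2, 0.8]
opening: 0.0511
grip_force: 0.0
```

Request:
step_arm(targets=[[[0, 0, 0], [0, 0, 0], 0], [[0, 0, 0], [0, 0, 0], 0], [[0, 0, 0], [0, 0, 0], 0], [[0, 0, 0], [0, 0, 0], 0], [[0, 0, 0], [0, 0, 0], 0]], force=90)

```text
time_s: 10.35
tool_pos: [0.6322, 0.019, 0.0198]
tool_rot: [[0.666, 0.746, -0.001], [0.746, -0.666, 0.0], [-0.0, -0.0, -1.0]]
ft_force: [-2.5, 0.0, 5.5]
opening: 0.0124
grip_force: 87.6
```

```bash
cat > tilt.py <<'E'
from h import *
np.set_printoptions(precision=4,suppress=True)
s=state(); p=np.array(s["tool_pos"]); R0=np.array(s["tool_rot"])
d=RT@np.array([1,1,0])/2**.5; ax=np.cross(d,[0,0,1.])  # rotates d up
C=tw([-85,-85,0]); print(s["time_s"],p,s["opening"],s["grip_force"],s["ft_force"],"corner",C,"tip-corner along d",(p-C)@d)
print(s["q"])
for a in range(5,41,5):
    Q=Ro.from_rotvec(ax*np.radians(a)).as_matrix(); n=C+Q@(p-C); print(a,(R0.T@(n-p)/.15).round(4),Ro.from_matrix(R0.T@Q@R0).as_rotvec()/(2*np.pi),n)
E
python3 tilt.py
```

```text
10.35 [0.6322 0.019  0.0198] 0.012399043389232868 87.58638739585876 [-2.4773  0.003   5.5484] corner [ 0.4475 -0.1857  0.    ] tip-corner along d 0.27574846048923324
[-1.5925 40.9176 81.9419  0.0012 57.1713 40.1327]
5 [-0.0185 -0.0001 -0.1597] [-0.      0.0139 -0.    ] [0.6303 0.017  0.0437]
10 [-0.0509 -0.0002 -0.3172] [-0.      0.0278 -0.    ] [0.6271 0.0134 0.0674]
15 [-0.0969 -0.0002 -0.4713] [-0.      0.0417 -0.    ] [0.6225 0.0082 0.0905]
20 [-0.1562 -0.0003 -0.6207] [-0.      0.0556 -0.    ] [0.6166 0.0016 0.1129]
25 [-0.2282 -0.0004 -0.7645] [-0.      0.0694 -0.    ] [ 0.6094 -0.0065  0.1345]
30 [-0.3125 -0.0005 -0.9014] [-0.      0.0833 -0.    ] [ 0.601  -0.0159  0.155 ]
35 [-0.4085 -0.0006 -1.0304] [-0.      0.0972 -0.    ] [ 0.5914 -0.0266  0.1744]
40 [-0.5153 -0.0007 -1.1506] [-0.      0.1111 -0.    ] [ 0.5808 -0.0386  0.1924]
```

Request:
step_arm(targets=[[[-0.004, 0, -0.04], [0, 0.0035, 0], 0], [[-0.008, 0, -0.08], [0, 0.0069, 0], 0], [[-0.013, 0, -0.12], [0, 0.0104, 0], 0], [[-0.0185, 0, -0.16], [0, 0.0139, 0], 0], [[-0.026, 0, -0.199], [0, 0.0174, 0], 0], [[-0.034, 0, -0.239], [0, 0.0208, 0], 0], [[-0.042, 0, -0.278], [0, 0.0243, 0], 0], [[-0.051, 0, -0.317], [0, 0.0278, 0], 0], [[-0.061, 0, -0.356], [0, 0.0313, 0], 0], [[-0.073, 0, -0.395], [0, 0.0347, 0], 0], [[-0.085, 0, -0.433], [0, 0.0382, 0], 0], [[-0.097, 0, -0.471], [0, 0.0417, 0], 0]])

```text
time_s: 11.85
tool_pos: [0.6223, 0.008, 0.09]
tool_rot: [[0.643, 0.747, 0.172], [0.721, -0.665, 0.194], [0.259, -0.001, -0.966]]
ft_force: [0.6, 1.0, -2.6]
opening: 0.0125
grip_force: 87.7
```

```bash
cat > chk.py <<'E'
from h import *
import sys
np.set_printoptions(precision=4,suppress=True)
s=state(); p=np.array(s["tool_pos"]); R0=np.array(s["tool_rot"]); d=RT@np.array([1,1,0])/2**.5; ax=np.cross(d,[0,0,1.]); C=tw([-85,-85,0])
r=p-C; print(s["time_s"],s["ft_force"],s["grip_force"],"tool tilt",np.degrees(np.arctan2(R0[:,2]@d,-R0[2,2])),"radius",np.hypot(r@d,r[2]),"ang",np.degrees(np.arctan2(r[2],r@d)))
im,dep=imaging.camera("side"); sc,_=imaging.camera("scene")
# tray floor plane from side depth
v,u=np.mgrid[180:380,200:400]; dd=dep[v,u].ravel(); X=pts("side",np.c_[u.ravel(),v.ravel()],dd)
a=cv2.resize(im[190:340,210:370],None,fx=2.5,fy=2.5,interpolation=cv2.INTER_CUBIC); b=cv2.resize(sc[150:300,120:280],None,fx=2.5,fy=2.5,interpolation=cv2.INTER_CUBIC)
cv2.imwrite(sys.argv[1],np.hstack([a,b]))
a0=np.degrees(np.arctan2(R0[:,2]@d,-R0[2,2])); Q=Ro.from_rotvec(ax*np.radians(a0)).as_matrix()
T=((X-C)@Q)@RT*1e3+[-85,-85,0]
f=(dd>0)&(T[:,0]>-72)&(T[:,0]<15)&(T[:,1]>-70)&(T[:,1]<70)&(abs(T[:,2]-5)<15)
A=np.c_[T[f][:,:2],np.ones(f.sum())]; co=np.linalg.lstsq(A,T[f][:,2],rcond=None)[0]; print("floor slope vs expected deg, z",np.degrees(co[:2]),co[2],f.sum())
f=(dd>0)&(T[:,0]>36)&(T[:,0]<74)&(abs(T[:,1])<70)&(abs(T[:,2]-44)<8)
A=np.c_[T[f][:,:2]-[55,0],np.ones(f.sum())]; co=np.linalg.lstsq(A,T[f][:,2],rcond=None)[0]; print("cover slope,z",np.degrees(co[:2]),co[2],f.sum())
w=(Q@RT@np.array([-81+85,-81+85,4])/1e3)+C; print("corner px side",proj("side",w),"scene",proj("scene",w))
E
python3 chk.py pics/t15.png
python3 - <<'E'
exec(open('tilt.py').read().split("for a in")[0].replace("from h","import sys;sys.path.insert(0,'.')\nfrom h"))
for a in(2.5,5,7.5,10,12.5,15,17.5,20):
    Q=Ro.from_rotvec(ax*np.radians(a)).as_matrix(); n=C+Q@(p-C); print(a,(R0.T@(n-p)/.15).round(4))
E
```

```text
11.85 [ 0.6246  1.0367 -2.6293] 87.69598603248596 tool tilt 15.03903014682007 radius 0.2760021101021466 ang 19.029309521603132
floor slope vs expected deg, z [0.9674 0.8529] 6.261505799800592 2213
cover slope,z [-0.2629  0.0583] 44.753829607647 867
corner px side [[264.631  319.6895]] scene [[158.2976 249.0783]]
11.95 [0.6224 0.0077 0.0902] 0.012387955622312968 87.65964388847351 [ 1.1433  0.3393 -2.1764] corner [ 0.4475 -0.1857  0.    ] tip-corner along d 0.2607650448560345
[-7.5226 30.3441 89.8831 15.7464 52.2692 25.3725]
2.5 [-0.0074 -0.     -0.0799]
5 [-0.0183 -0.0001 -0.1594]
7.5 [-0.0327 -0.0001 -0.2384]
10 [-0.0505 -0.0001 -0.3167]
12.5 [-0.0717 -0.0002 -0.3941]
15 [-0.0962 -0.0002 -0.4705]
17.5 [-0.1241 -0.0002 -0.5458]
20 [-0.1552 -0.0002 -0.6197]
```

View pics/t15.png

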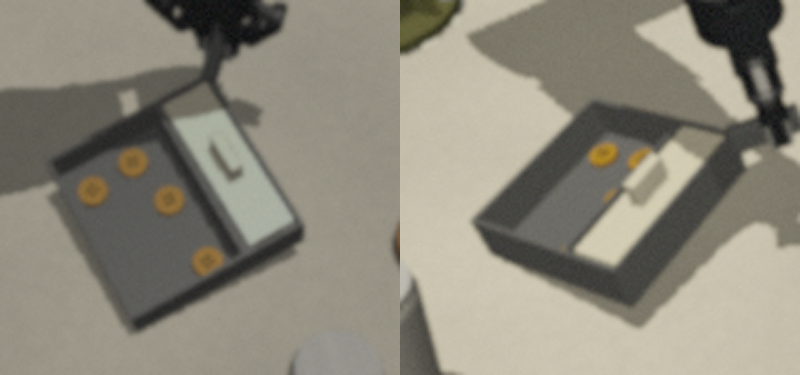

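Tray tilted 15°, cover still seated, low corner on the table, buttons not moved yet. Continuing to 35°.

Request:
step_arm(targets=[[[-0.004, 0, -0.04], [0, 0.0035, 0], 0], [[-0.0074, 0, -0.08], [0, 0.0069, 0], 0], [[-0.0125, 0, -0.12], [0, 0.0104, 0], 0], [[-0.0183, 0, -0.159], [0, 0.0139, 0], 0], [[-0.025, 0, -0.199], [0, 0.0174, 0], 0], [[-0.0327, 0, -0.238], [0, 0.0208, 0], 0], [[-0.0505, 0, -0.317], [0, 0.0278, 0], 0], [[-0.0717, 0, -0.394], [0, 0.0347, 0], 0], [[-0.0962, 0, -0.4705], [0, 0.0417, 0], 0], [[-0.124, 0, -0.546], [0, 0.0486, 0], 0], [[-0.155, 0, -0.62], [0, 0.0556, 0], 0], [[-0.155, 0, -0.62], [0, 0.0556, 0], 0]])

```text
time_s: 13.45
tool_pos: [0.5915, -0.0273, 0.1741]
tool_rot: [[0.546, 0.746, 0.383], [0.611, -0.666, 0.428], [0.574, 0.0, -0.819]]
ft_force: [0.2, 0.9, -2.3]
opening: 0.0128
grip_force: 87.8
```

Request:
step_arm(targets=[[[0, 0, 0], [0, 0, 0], 0], [[0, 0, 0], [0, 0, 0], 0], [[0, 0, 0], [0, 0, 0], 0], [[0, 0, 0], [0, 0, 0], 0], [[0, 0, 0], [0, 0, 0], 0], [[0, 0, 0], [0, 0, 0], 0], [[0, 0, 0], [0, 0, 0], 0], [[0, 0, 0], [0, 0, 0], 0]])

```text
time_s: 14.45
tool_pos: [0.5915, -0.0266, 0.1735]
tool_rot: [[0.546, 0.746, 0.381], [0.611, -0.665, 0.428], [0.573, -0.001, -0.819]]
ft_force: [1.0, 0.5, -1.0]
opening: 0.0128
grip_force: 87.8
```

```bash
python3 chk.py pics/t35.png
```

```text
14.45 [ 1.011   0.4654 -1.0328] 87.83445596694946 tool tilt 34.981382919601685 radius 0.27598065354144424 ang 38.948399826568526
floor slope vs expected deg, z [-2.0516 -1.0426] 3.865463298714123 2462
cover slope,z [0.3704 0.1331] 44.154162435964004 1049
corner px side [[264.3186 320.2277]] scene [[157.2511 248.8147]]
```

View pics/t35.png

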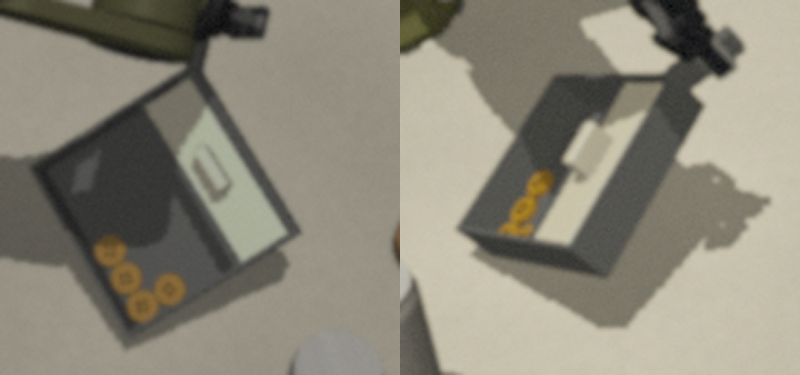

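Three buttons lie along the -x wall and one on the -y wall, all touching at the low corner (left panel ~(142,305)). I'll check their positions numerically.

Run:
```python
from h import *
np.set_printoptions(precision=1,suppress=True)
s=state(); R0=np.array(s["tool_rot"]); d=RT@np.array([1,1,0])/2**.5; ax=np.cross(d,[0,0,1.]); C=tw([-85,-85,0])
Q=Ro.from_rotvec(ax*np.radians(35)).as_matrix()
K,D,p,R=cal("side"); im,dep=imaging.camera("side")
def tray(uv,z):
    r=cv2.undistortPoints(np.array(uv,float).reshape(-1,1,2),K,D).reshape(-1,2); v=np.c_[r,np.ones(len(r))]@R.T
    M=(Q@RT).T; o=M@(p-C)*1e3+[-85,-85,0]; w=v@M.T; return o+w*((z-o[2])/w[:,2:])
for m in models.mark_of("side","button0")[:6]:
    print(round(m["confidence"],2),tray(np.array(m["xy"])*[560,420],4))
print(tray(np.array([[110,250],[125,278],[142,305],[169,289]])/2.5+[210,190],10))
# corner heights: rim and base corner checks
for n in("tumbler","tape","tin"):
    for m in models.mark_of("side",n)[:1]: print(n,np.array(m["xy"])*[560,420])
print(s["time_s"])
```

```text
0.6 [[-71.6 -33.8   4. ]]
0.49 [[-61.  -68.3   4. ]]
0.47 [[-36.8 -75.6   4. ]]
0.42 [[-61.8 -12.    4. ]]
[[-65.4 -13.2  10. ]
 [-66.5 -41.1  10. ]
 [-65.6 -68.8  10. ]
 [-37.9 -69.3  10. ]]
tumbler [336.8 372.5]
tape [385.6 288.9]
14.55
```

```bash
python3 -c "
from plant import order
print(order.finish_job())"
```

```text
the job is handed in; nothing more can be done
None
```

The job is handed in at about 14.6 s: the cover is seated level and the tray is held at about 35° with its low corner on the table. All four buttons touch at that corner, with three in a row along one wall, the farthest about 70 mm from the corner. I never moved near the tumbler, tape roll or tin. At the end the tumbler and tape showed close to where they began; the tin was not found in that last check.

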